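# Stand the swivel float weighted end down in its flange

## Task

One end of the short capped tube with the swivel (the one with two square washers on a cross bolt) is weighted inside, but the ends look alike. Pick it up by the two washers and let it swing until the weighted end hangs straight down. Then lower it, weighted end first, into the wide flange, and let go only once it stands on the flange's floor, so that it is left standing upright there.

Things in the scene. Friction and masses are not known exactly. Their poses are not given: they have to be found in the camera images.
- float: Swivel float: steel-grey tube 80 mm long, 22 mm in diameter, like flat caps on both ends, about 0.21 kg. Starts lying level in the rest. Origin: middle of the tube, on the bolt's axis; x along the tube, y along the bolt. Upright, its origin is 40 mm above what it stands on. Not wanted: the longer plain tube (90 mm) without washers in a like second rest.
- float_grip (a point): Middle of the float's cross bolt, between its two dark square washers (26 x 26 mm faces, 8 mm thick, 40 mm over the outer faces, across y). Squeeze those faces from above, at bolt height or up to 8 mm higher: once lifted clear, the tube turns on the bolt, weighted end down, settling in about 1 s. The other end swings up between the fingers: needs 42 mm round the bolt.
- rest: Fixed pale wooden rest the float starts in: foot 96 x 44 mm, 6 mm thick, two V-notched posts 12 mm thick, centred 28 mm either side of its middle, tops 44 mm above the table. The float's axis lies in it 45 mm above the table. Origin: on the table under its middle; x axis along the lying float. Stands at any yaw.
- holder_in (a point): Middle of the floor of the wide flange, 10 mm above the table; z up. The flange is fixed: dark steel round foot, 88 mm diameter, 10 mm thick, with an upright round collar on it, 48 mm inside and 58 mm outside diameter, its rim 12 mm above that floor, open at the top. Not wanted: a second flange with the same foot and a narrow collar (16 mm bore).
Mind the look-alikes: they are no part of the job. What is shaped like the part that bears holder_in but purple is not meant.

How it is judged:
On the way, in this order (a step that is already met when the one before it is completed fails the run):
1. The float hangs from the gripper, lifted clear of its rest, weighted end down (tube within 20 degrees of plumb) (angle between float's own x axis and vertical above 2.79 rad and height (world z) of float above 0.07 m and contact force between float and the fingers above 1 N), for 0.2 s.
2. Still held, it is lowered into the collar of the wide flange, weighted end down, to within 12 mm of the floor: not dropped in (angle between float's own x axis and vertical above 2.79 rad and horizontal distance between float and holder_in below 0.02 m and z of float in the frame of holder_in below 0.052 m and contact force between float and the fingers above 1 N), for 0.1 s.
At the end, for the whole second after the job is handed in: The float stands weighted end down on the floor of the wide flange, inside the collar (its middle within 18 mm of the flange's axis and 34 to 46 mm above that floor), upright within 10 degrees, released and at rest (angle between float's own x axis and vertical above 2.96 rad and horizontal distance between float and holder_in below 0.018 m and z of float in the frame of holder_in between 0.034 and 0.046 m and linear speed of float below 0.02 m/s and contact force between float and the fingers below 0.1 N); the robot touches nothing.
It also fails if it takes over 42 s, if anything falls off the work surface, if the arm or the gripper's body presses on something with over 40 N, if the wrist force passes 120 N, or if a joint passes its speed limit or range.

## Robot

A 6-joint arm with a two-finger parallel gripper is mounted at the origin on the work surface. World frame = base frame: x ahead of the robot, y to its left, z up, the work surface at z = 0. Lengths are in m, angles in rad, forces in N, time in s.
With the tool pointing down it reaches from about 0.4 to 0.925 m from the base axis. Payload 3.4 kg.
Tool frame: the origin (TCP) lies midway between the tips of the shut fingers; the grasp point (between the pads) lies 19 mm behind it; z points along the fingers, y is the direction in which the jaws open and shut (so a half turn about z gives the same grasp; the last joint's range is limited). The gripper opens to 85 mm and grips with 20 to 120 N. Pads are 22 mm wide; open, the fingers measure 114 mm over their backs; the gripper's body (76 mm by 85 mm) begins 54 mm behind the grasp point. The pads swing forward as they close: fully open they stand 13 mm farther back than shut.
Start: joints at [1.089, 0.307, 1.506, -0, 1.328, -0.073], TCP at [0.229, 0.528, 0.231] pointing down, gripper open.
Joint ranges: [-3.12, 3.12], [-1.05, 2.28], [0.14, 2.33], [-1.42, 4.57], [0.1, 2.73], [-2.68, 2.68]. Speed limits (rad/s): [2.57, 2.57, 3.14, 3.14, 3.14, 3.14].

## Interface

Orientations are given as a unit quaternion [x, y, z, w].
In Python, from cell import ctrl gives the robot as it stands. The module is installed in compiled form; this text tells all that it offers.
- The arm moves only by the tool send_rows, never from a script. Its argument "motion" is a list of rows, each an object of numbers: "tx", "ty", "tz": the shift along the tool's x, y, z in mm; "yaw": the turn about the tool's z in degrees; "fingers": the closure, from 0 (fully open) to 1 (shut). A call has 1 to 5 rows; each row shifts and turns the pose as measured when the row begins, along the tool's axes as they then stand; what a row does not reach is not made up. A row lasts 1/12 s, in which the tool goes at most 41.7 mm and 7.16 degrees, less where a joint would pass 70% of its speed; a pose out of reach is approached as far as the arm can. A call is refused whole if a number of a shift passes 41.7 or a number of a turn 7.16, either way. A call with a gripper value outside its range is refused whole. The fingers move at their own pace and stop on an object; "force" is the grip in N (left out, the last holds). Time passes only in rows, so rows that do not move let the fingers close. It gives the time, the measured TCP pose, the force and the opening at its end, in the units of the state.
- ctrl.observe(): the state, without advancing time (a new reading comes with each control period).
- ctrl.snapshot(name): name is "scene" or "top"; returns the picture (420x560x3 uint8, red, green, blue); there is no depth.
- ctrl.get_calibration(name): a dict with "vfov" (degrees; the focal length in pixels is half the picture's height over the tangent of half this angle, whatever the lens; pixels are square), "cx", "cy" (the principal point, pixels), "cam_to_world" (4x4, takes a point from camera to world coordinates). Camera axes: x right, y down, z forward; pixel columns grow to the right and rows downward; lengths in m; the calibration is good to about 2 mm. A picture is of the moment at which its call begins. get_calibration takes no time and is no camera call.
- ctrl.hand_in(): hands the job in, once; it reports no verdict.
The state is a dict: "time": time; "joints": joint angles; "dq": joint speeds; "joint_torque": joint torques, N m; "position": TCP position; "orientation": TCP orientation; "wrist_force": force on the tool from outside, world axes, zero at the start; "wrist_torque": the same for the moment, N m; "finger_gap": opening from 0.0 (shut) to 1.0 (fully open).
Only numpy, scipy, OpenCV 4.12 (cv2) and the standard library are available. Lean on these libraries where they do the work, as an engineer would, in place of code of your own. Each camera call takes 0.05 s, during which the arm holds its last target.

## Working session

There is one attempt and no reset: what is moved stays moved. The work goes in short steps, Python scripts to look and compute and a tool call to move; the robot and the scene stay as the last step left them, time stands still between calls to the robot, and variables do not carry over. Pictures are saved under pics/ and viewed, and the job is handed in when it is done.

Besides the shell and the picture viewer there is one more tool, called as a command line: name --argument value ..., lists and objects as JSON in quotes. send_rows: Moves the arm, as the interface text tells. Its arguments: {"type":"object","properties":{"motion":{"type":"array","items":{"type":"object","properties":{"tx":{"type":"number"},"ty":{"type":"number"},"tz":{"type":"number"},"yaw":{"type":"number"},"fingers":{"type":"number"}}}},"force":{"type":"number"}},"required":["motion"]}

```bash
mkdir -p pics
python3 - <<'E'
from cell import ctrl
import cv2,numpy as np
np.set_printoptions(precision=4,suppress=True)
print(ctrl.observe())
for n in("scene","top"):
    im=ctrl.snapshot(n); cv2.imwrite(f"pics/{n}0.png",im[:,:,::-1])
    c=ctrl.get_calibration(n); print(n,c)
E
```

```text
{'time': 0.0, 'joints': array([ 1.0885,  0.3076,  1.5077, -0.    ,  1.3284, -0.0735]), 'dq': array([-0.0038,  0.0018, -0.0005,  0.0002,  0.0007,  0.0016]), 'joint_torque': array([  0.0002, -45.7554, -25.1911,  -0.0001,   0.0134,  -0.    ]), 'position': array([0.2283, 0.527 , 0.2304]), 'orientation': array([ 0.203 ,  0.9792, -0.001 , -0.0003]), 'wrist_force': array([-0.7994, -0.0122, -0.3864]), 'wrist_torque': array([ 0.0049, -0.0575,  0.0439]), 'finger_gap': 1.0026584020225493}
scene {'vfov': 56.14245266593394, 'cx': 287.45507041023103, 'cy': 210.08356127463506, 'cam_to_world': array([[-0.5965,  0.6216, -0.5077,  0.881 ],
       [ 0.8025,  0.4534, -0.3877,  0.3153],
       [-0.0108, -0.6388, -0.7693,  0.6167],
       [ 0.    ,  0.    ,  0.    ,  1.    ]])}
top {'vfov': 47.8669457496849, 'cx': 293.921753758756, 'cy': 210.45434058943542, 'cam_to_world': array([[-0.0088, -0.987 ,  0.1603,  0.3499],
       [-0.9996,  0.0127,  0.0235,  0.0197],
       [-0.0252, -0.1601, -0.9868,  1.    ],
       [ 0.    ,  0.    ,  0.    ,  1.    ]])}
```

View pics/scene0.png

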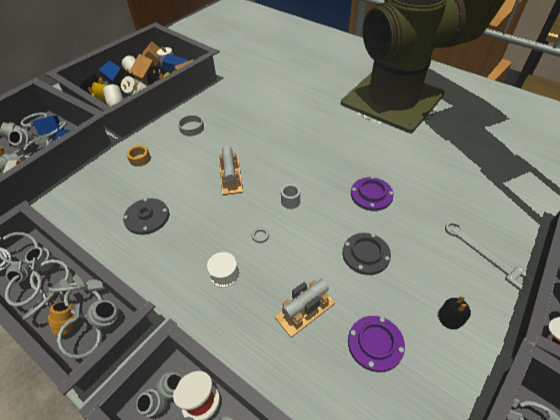

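View pics/top0.png

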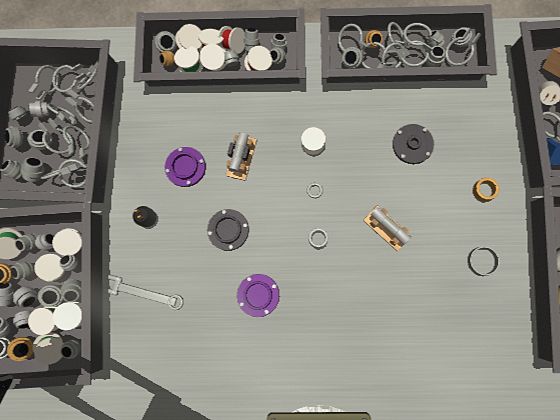

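Scene view: the float with washers is at (305,303) and the plain tube is at (229,170). The wide dark flange is at (367,252) and the narrow one at (146,214). Two purple flanges are at (372,193) and (377,343). Top view: float (240,156), plain tube (388,228), wide dark flange (228,230), narrow flange (413,143), purple flanges (185,167) and (258,295). My choice is the float at top (240,156) and the flange at top (228,230). I'll check both in close crops.

Run:
```python
import cv2,numpy as np
t=cv2.imread("pics/top0.png");s=cv2.imread("pics/scene0.png")
def crop(im,x,y,w=90,h=64): return cv2.resize(im[y:y+h,x:x+w],(w*4,h*4),interpolation=cv2.INTER_CUBIC)
a=np.hstack([crop(t,195,125),crop(t,185,198)])
b=np.hstack([crop(s,260,273),crop(s,322,222)])
cv2.imwrite("pics/crop0.png",np.vstack([a,b]))
```

```text
(no output)
```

View pics/crop0.png

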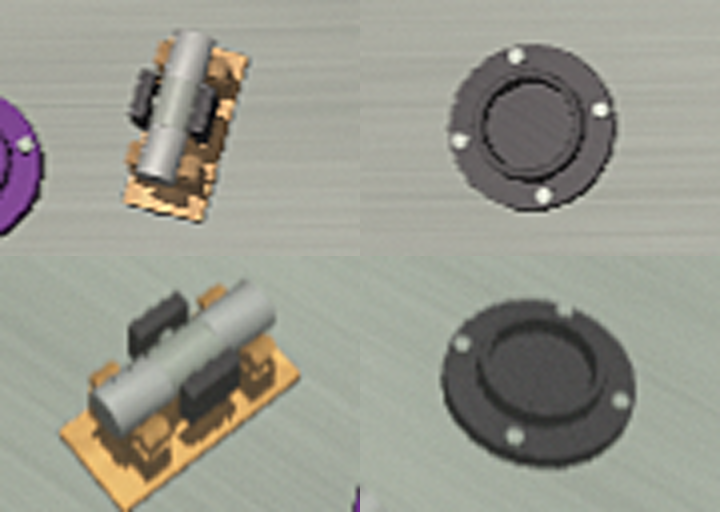

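The crops show the grey tube with two dark square washers on the orange rest, and a dark flange with a wide collar and four light bolt heads, so the choice holds. Next I'll measure them.

```bash
cat > h.py <<'E'
from cell import ctrl
import cv2,numpy as np
np.set_printoptions(precision=4,suppress=True)
C={n:ctrl.get_calibration(n) for n in("scene","top")}
def ray(n,p):
    c=C[n]; f=210/np.tan(np.radians(c["vfov"]/2)); T=c["cam_to_world"]
    d=T[:3,:3]@np.array([(p[0]-c["cx"])/f,(p[1]-c["cy"])/f,1.]); return T[:3,3],d/np.linalg.norm(d)
def plane(n,p,z):
    o,d=ray(n,p); return o+d*(z-o[2])/d[2]
def tri(ps,pt):
    (o1,d1),(o2,d2)=ray("scene",ps),ray("top",pt)
    s=np.linalg.lstsq(np.c_[d1,-d2],o2-o1,rcond=None)[0]
    a,b=o1+s[0]*d1,o2+s[1]*d2
    return (a+b)/2,np.linalg.norm(a-b)*1000
def blobs(m,off,amin):
    n,l,st,ce=cv2.connectedComponentsWithStats(m.astype(np.uint8))
    return [(st[i,4],ce[i]+off,st[i,:4]) for i in range(1,n) if st[i,4]>=amin]
E
python3 - <<'E'
from h import *
t=cv2.imread("pics/top0.png").astype(int);s=cv2.imread("pics/scene0.png").astype(int)
for nm,im,(x,y,w,h) in(("topfloat",t,(222,125,40,60)),("scenefloat",s,(270,273,70,64))):
    c=im[y:y+h,x:x+w]; mx=c.max(2); mn=c.min(2)
    print(nm,"dark");[print(b) for b in blobs((mx<85)&(mx-mn<14),(x,y),15)]
    for k in (0,):
        tab=im[y+2,x+2]; print("table",tab)
    print("orange");[print(b) for b in blobs((c[:,:,2]-c[:,:,0]>35),(x,y),40)]
for nm,im,(x,y,w,h) in(("topfl",t,(200,203,56,56)),("scenefl",s,(338,228,58,50))):
    c=im[y:y+h,x:x+w]; mx=c.max(2)
    m=(mx<115).astype(np.uint8)
    cs,_=cv2.findContours(m,cv2.RETR_EXTERNAL,cv2.CHAIN_APPROX_NONE); k=max(cs,key=cv2.contourArea)
    print(nm,"outer ellipse",cv2.fitEllipse(k),"off",x,y)
    hull=cv2.convexHull(k);f=np.zeros_like(m);cv2.fillConvexPoly(f,hull,1);f=cv2.erode(f,np.ones((3,3)))
    [print("bolt",b) for b in blobs((f>0)&(mx>115),(x,y),2)]
E
```

```text
topfloat dark
(np.int32(35), array([231.4, 151.2]), array([ 6, 19,  7, 14], dtype=int32))
(np.int32(38), array([246.2895, 154.5526]), array([20, 22,  8, 14], dtype=int32))
table [160 171 171]
orange
(np.int32(344), array([243.3488, 162.1715]), array([ 4, 12, 31, 43], dtype=int32))
scenefloat dark
(np.int32(117), array([298.6325, 290.0085]), array([22, 10, 15, 16], dtype=int32))
(np.int32(157), array([311.9936, 304.9873]), array([35, 23, 15, 19], dtype=int32))
(np.int32(24), array([286.2917, 313.5   ]), array([13, 35,  9, 11], dtype=int32))
table [158 173 165]
orange
(np.int32(793), array([303.623 , 316.1248]), array([ 5, 19, 60, 45], dtype=int32))
topfl outer ellipse ((27.863924026489258, 26.860591888427734), (39.05622863769531, 40.47003936767578), 174.59010314941406) off 200 203
bolt (np.int32(12), array([223.5 , 211.75]), array([22,  7,  4,  4], dtype=int32))
bolt (np.int32(16), array([244.75 , 224.625]), array([43, 20,  5,  4], dtype=int32))
bolt (np.int32(13), array([209.9231, 232.4615]), array([ 8, 28,  5,  4], dtype=int32))
bolt (np.int32(15), array([230.4, 246.4]), array([29, 42,  4,  4], dtype=int32))
scenefl outer ellipse ((28.405593872070312, 25.75975799560547), (40.280975341796875, 47.67637252807617), 105.09075164794922) off 338 228
bolt (np.int32(4), array([372.5 , 235.75]), array([33,  7,  4,  2], dtype=int32))
bolt (np.int32(12), array([347.25  , 243.5833]), array([ 8, 14,  4,  4], dtype=int32))
bolt (np.int32(13), array([386.6154, 257.6154]), array([47, 28,  4,  4], dtype=int32))
bolt (np.int32(14), array([360.2857, 266.5   ]), array([21, 37,  4,  4], dtype=int32))
```

Run:
```python
from h import *
T=[(223.5,211.75),(244.75,224.62),(209.92,232.46),(230.4,246.4)]
S=[(372.5,235.2),(347.25,243.58),(386.6,257.6),(360.29,266.5)]
P=[]
for p in T:
    q=plane("top",p,.011)
    j=min(range(4),key=lambda k:np.linalg.norm(plane("scene",S[k],.011)-q)); X,g=tri(S[j],p); print(p,S[j],q,X,g);P.append(X)
print("flange",np.mean(P,0))
print("washers (rough)")
for s_ in((298.63,290.0),(312.0,305.0)):
  for p in((230.9,149.8),(245.9,153.6)):
    print(s_,p,*tri(s_,p))
t=cv2.imread("pics/top0.png");s=cv2.imread("pics/scene0.png")
a=cv2.resize(t[125:185,218:268],(500,600),interpolation=cv2.INTER_CUBIC)
for i in range(0,50,5): cv2.putText(a,str(218+i),(i*10,10),0,.35,(0,0,255));cv2.line(a,(i*10,0),(i*10,600),(0,0,255) ,1) 
for i in range(0,60,5): cv2.putText(a,str(125+i),(0,i*10+10),0,.35,(0,0,255));cv2.line(a,(0,i*10),(500,i*10),(0,0,255) ,1)
b=cv2.resize(s[275:335,270:340],(700,600),interpolation=cv2.INTER_CUBIC)
for i in range(0,70,5): cv2.putText(b,str(270+i),(i*10,10),0,.35,(0,0,255));cv2.line(b,(i*10,0),(i*10,600),(0,0,255) ,1) 
for i in range(0,60,5): cv2.putText(b,str(275+i),(0,i*10+10),0,.35,(0,0,255));cv2.line(b,(0,i*10),(700,i*10),(0,0,255) ,1)
cv2.imwrite("pics/ga.png",a);cv2.imwrite("pics/gb.png",b)
```

```text
(223.5, 211.75) (360.29, 266.5) [0.5097 0.193  0.011 ] [0.5097 0.193  0.0111] 0.06815235970989784
(244.75, 224.62) (347.25, 243.58) [0.4816 0.1475 0.011 ] [0.4812 0.148  0.0113] 1.2591678339514816
(209.92, 232.46) (386.6, 257.6) [0.4658 0.2211 0.011 ] [0.4656 0.2215 0.0112] 0.8967548557349534
(230.4, 246.4) (372.5, 235.2) [0.4358 0.1773 0.011 ] [0.4359 0.1772 0.011 ] 0.3762768856364428
flange [0.4731 0.1849 0.0112]
washers (rough)
(298.63, 290.0) (230.9, 149.8) [0.6336 0.1596 0.0718] 22.692671636003553
(298.63, 290.0) (245.9, 153.6) [0.6272 0.1417 0.0442] 0.5315502810482254
(312.0, 305.0) (230.9, 149.8) [0.6359 0.1736 0.0436] 0.07820906288388983
(312.0, 305.0) (245.9, 153.6) [0.6296 0.1561 0.016 ] 23.901979254322228
```

View pics/ga.png

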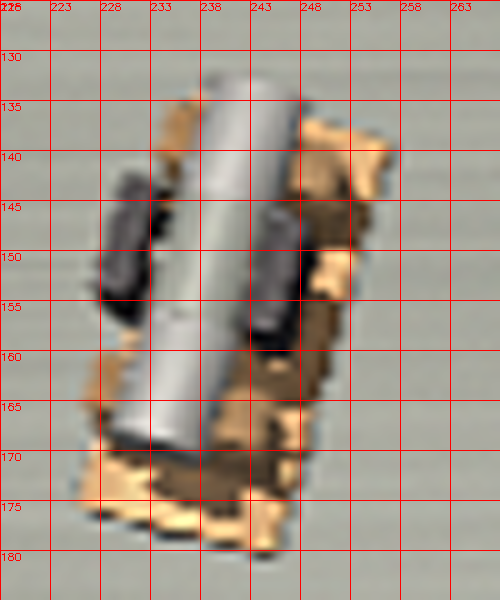

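View pics/gb.png

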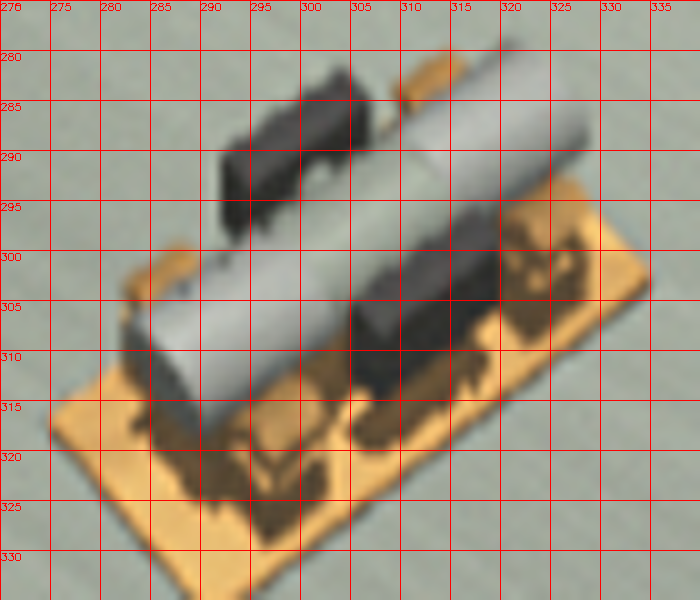

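Run:
```python
from h import *
a=plane("top",(243.2,133.3),.054);b=plane("top",(233.6,169.2),.054)
print("tube top line",a,b,(a+b)/2,np.linalg.norm(a-b),np.degrees(np.arctan2(*(a-b)[[1,0]])))
a=plane("top",(230.8,148.6),.058);b=plane("top",(245.6,151.9),.058)
print("washer tops",a,b,(a+b)/2,np.linalg.norm(a-b),np.degrees(np.arctan2(*(a-b)[[1,0]])))
a=plane("scene",(299.5,285.7),.058);b=plane("scene",(312.5,301.3),.058)
print("scene washer tops",a,b,(a+b)/2,np.linalg.norm(a-b),np.degrees(np.arctan2(*(b-a)[[1,0]])))
print("tri tops",tri((299.5,285.7),(245.6,151.9)),tri((312.5,301.3),(230.8,148.6)))
a=plane("top",(257.3,139.8),.006);b=plane("top",(226.1,175.8),.006)
print("rest diag mid",(a+b)/2, np.linalg.norm(a-b), np.hypot(96,44))
c=plane("top",(245.,180),.006);print("rest long edge yaw",np.degrees(np.arctan2(*(a-c)[[1,0]])),np.linalg.norm(a-c))
from scipy.spatial.transform import Rotation as R
o=ctrl.observe();M=R.from_quat(o["orientation"]).as_matrix();print(M,o["position"])
```

```text
tube top line [0.6681 0.1467 0.054 ] [0.5913 0.1659 0.054 ] [0.6297 0.1563 0.054 ] 0.07907497397160781 -14.054511982968023
washer tops [0.6342 0.1716 0.058 ] [0.6267 0.1409 0.058 ] [0.6304 0.1562 0.058 ] 0.031668745279222636 76.20204225585739
scene washer tops [0.6264 0.1424 0.058 ] [0.6365 0.1743 0.058 ] [0.6315 0.1583 0.058 ] 0.03345675450078125 72.39544967500979
tri tops (array([0.6265, 0.1416, 0.0574]), np.float64(1.4526632450117056)) (array([0.6351, 0.1728, 0.0541]), np.float64(1.202099523526762))
rest diag mid [0.629  0.1558 0.006 ] 0.10433162429383423 105.60303025955268
rest long edge yaw -16.336231561056504 0.09336756313212205
[[-0.9176  0.3975 -0.0008]
 [ 0.3975  0.9176 -0.0016]
 [ 0.0001 -0.0018 -1.    ]] [0.2283 0.5271 0.2305]
```

Grip point is about (0.631, 0.157, 0.045), with the bolt yaw near 75°. The washer triangulation gives z = 0.044, which matches the text's 45 mm. The flange axis is (0.473, 0.185), and its bolt heads sit at z = 0.011, which matches the 10 mm foot. I'll move above the float now.

send_rows --motion '[{"tx": -34, "ty": -12}, {"tx": -34, "ty": -12}, {"tx": -34, "ty": -12}, {"tx": -34, "ty": -12}, {"tx": -34, "ty": -12}]' --force 40

```text
invalid input
```

send_rows --motion '[{"tx": -34, "ty": -12}, {"tx": -34, "ty": -12}, {"tx": -34, "ty": -12}, {"tx": -34, "ty": -12}, {"tx": -34, "ty": -12}]'

```text
invalid input
```

```bash
cat > go.py <<'E'
import sys
from h import *
from scipy.spatial.transform import Rotation as R
o=ctrl.observe();M=R.from_quat(o["orientation"]).as_matrix();p=o["position"]
print("t",o["time"],"p",p,"yaw y-axis",np.degrees(np.arctan2(M[1,1],M[0,1])),"tilt",M[:,2],"gap",o["finger_gap"],"F",o["wrist_force"])
if len(sys.argv)>3:
    print("tool mm to go",M.T@(np.array(list(map(float,sys.argv[1:4])))-p)*1000)
E
python3 go.py .631 .157 .025
```

```text
t 0.1 p [0.2283 0.5271 0.2305] yaw y-axis 66.57893151556553 tilt [-0.0008 -0.0016 -1.    ] gap 1.0001869717316174 F [ 0.2405 -0.2007  0.1481]
tool mm to go [-516.6289 -179.1201  205.749 ]
```

send_rows --motion '[{"tx": -34, "ty": -12, "tz": 0, "yaw": 0, "fingers": 0}, {"tx": -34, "ty": -12, "tz": 0, "yaw": 0, "fingers": 0}, {"tx": -34, "ty": -12, "tz": 0, "yaw": 0, "fingers": 0}, {"tx": -34, "ty": -12, "tz": 0, "yaw": 0, "fingers": 0}, {"tx": -34, "ty": -12, "tz": 0, "yaw": 0, "fingers": 0}]' --force 40

```text
time: 0.52
position: [0.3583, 0.4058, 0.2273]
orientation: [0.196, 0.981, -0.001, -0.003]
wrist_force: [0.9, -0.4, 0.5]
finger_gap: 0.998
```

send_rows --motion '[{"tx": -34, "ty": -12, "tz": 0, "yaw": 0, "fingers": 0}, {"tx": -34, "ty": -12, "tz": 0, "yaw": 0, "fingers": 0}, {"tx": -34, "ty": -12, "tz": 0, "yaw": 0, "fingers": 0}, {"tx": -34, "ty": -12, "tz": 0, "yaw": 0, "fingers": 0}, {"tx": -34, "ty": -12, "tz": 0, "yaw": 0, "fingers": 0}]'

```text
time: 0.93
position: [0.4956, 0.2773, 0.2246]
orientation: [0.196, 0.981, -0.003, -0.005]
wrist_force: [0.5, 1.5, -1.0]
finger_gap: 1.002
```

```bash
python3 go.py .631 .157 .025
```

```text
t 0.9333 p [0.4956 0.2773 0.2246] yaw y-axis 67.4395050126729 tilt [-0.0102 -0.0036 -0.9999] gap 1.0018184423078436 F [ 0.5193  1.4859 -1.013 ]
tool mm to go [-172.7539  -57.7034  198.6287]
```

send_rows --motion '[{"tx": -34, "ty": -11, "tz": 5, "yaw": 0, "fingers": 0}, {"tx": -34, "ty": -11, "tz": 10, "yaw": 0, "fingers": 0}, {"tx": -34, "ty": -11, "tz": 15, "yaw": 0, "fingers": 0}, {"tx": -34, "ty": -11, "tz": 20, "yaw": 0, "fingers": 0}, {"tx": -20, "ty": -8, "tz": 15, "yaw": 0, "fingers": 0}]'

```text
time: 1.35
position: [0.6281, 0.1615, 0.1598]
orientation: [0.197, 0.98, -0.001, -0.001]
wrist_force: [-0.4, 0.1, 0.6]
finger_gap: 1.0
```

send_rows --motion '[{"tx": 0, "ty": 0, "tz": 15, "yaw": -4, "fingers": 0}, {"tx": 0, "ty": 0, "tz": 10, "yaw": -4, "fingers": 0}, {"tx": 0, "ty": 0, "tz": 0, "yaw": 0, "fingers": 0}]'

```text
time: 1.6
position: [0.6309, 0.1542, 0.1276]
orientation: [0.129, 0.992, -0.003, -0.004]
wrist_force: [-0.7, 0.6, 0.0]
finger_gap: 1.0
```

```bash
python3 go.py .631 .157 .025
```

```text
t 1.6 p [0.6309 0.1542 0.1276] yaw y-axis 75.14310710096248 tilt [-0.0079 -0.0053 -1.    ] gap 1.0000300304009464 F [-0.726   0.5869  0.019 ]
tool mm to go [ -0.0746   3.463  102.5537]
```

```bash
python3 - <<'E'
from h import *
s=ctrl.snapshot("scene")[:,:,::-1];t=ctrl.snapshot("top")[:,:,::-1]
cv2.imwrite("pics/c1.png",np.hstack([cv2.resize(s[200:350,230:380],(400,400)),cv2.resize(t[90:210,180:300],(400,400))]))
E
python3 go.py .631 .157 .025
```

```text
t 1.7 p [0.6313 0.1552 0.1296] yaw y-axis 74.99159723921501 tilt [-0.0056 -0.0046 -1.    ] gap 1.000163620366386 F [0.382  0.6582 0.7292]
tool mm to go [  0.2603   2.2788 104.6169]
```

View pics/c1.png

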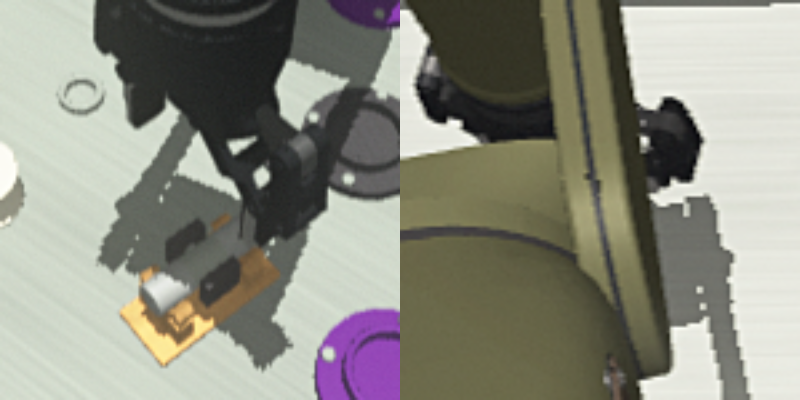

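The scene crop shows the open jaws above the float, straddling the two washers (crop (185,240) and (220,280)). The arm blocks the top view. I'll descend.

send_rows --motion '[{"tx": 0, "ty": 2, "tz": 20, "yaw": 0, "fingers": 0}, {"tx": 0, "ty": 0, "tz": 20, "yaw": 0, "fingers": 0}, {"tx": 0, "ty": 0, "tz": 18, "yaw": 0, "fingers": 0}, {"tx": 0, "ty": 0, "tz": 8, "yaw": 0, "fingers": 0}, {"tx": 0, "ty": 0, "tz": 0, "yaw": 0, "fingers": 0}]'

```text
time: 2.12
position: [0.6349, 0.1607, 0.0688]
orientation: [0.133, 0.991, -0.0, 0.003]
wrist_force: [-0.7, -0.0, 0.2]
finger_gap: 1.001
```

```bash
python3 - <<'E'
from h import *
s=ctrl.snapshot("scene")[:,:,::-1]
cv2.imwrite("pics/c2.png",cv2.resize(s[220:350,240:380],(700,600)))
E
python3 go.py .631 .157 .025
```

```text
t 2.1667 p [0.6351 0.1608 0.0695] yaw y-axis 74.70636146312883 tilt [ 0.0068 -0.0013 -1.    ] gap 1.0006291772917166 F [-0.1783  0.3425 -0.2476]
tool mm to go [ 3.2743 -4.8173 44.5156]
```

View pics/c2.png

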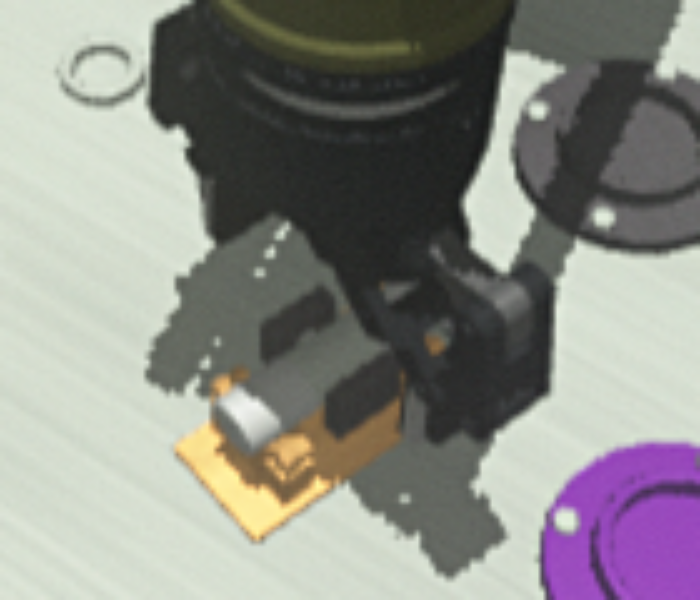

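The jaws still straddle the washers, with the right finger at about (470,360) and the other hidden. The xy has drifted about 5 mm, so I'll correct that while descending slowly.

send_rows --motion '[{"tx": 3, "ty": -5, "tz": 12, "yaw": 0, "fingers": 0}, {"tx": 0, "ty": 0, "tz": 8, "yaw": 0, "fingers": 0}, {"tx": 0, "ty": 0, "tz": 0, "yaw": 0, "fingers": 0}, {"tx": 0, "ty": 0, "tz": 0, "yaw": 0, "fingers": 0}]'

```text
time: 2.5
position: [0.6345, 0.1589, 0.0547]
orientation: [0.133, 0.991, 0.001, 0.008]
wrist_force: [-0.2, -0.5, -0.1]
finger_gap: 1.001
```

```bash
python3 go.py .631 .157 .025
```

```text
t 2.5 p [0.6345 0.1589 0.0547] yaw y-axis 74.70528056112708 tilt [ 0.0159  0.0007 -0.9999] gap 1.0010284379740095 F [-0.1571 -0.5266 -0.1198]
tool mm to go [ 3.3378 -2.9179 29.659 ]
```

send_rows --motion '[{"tx": 4, "ty": -3, "tz": 15, "yaw": 0, "fingers": 0}, {"tx": 0, "ty": 0, "tz": 15, "yaw": 0, "fingers": 0}]'

```text
time: 2.67
position: [0.635, 0.1584, 0.0298]
orientation: [0.133, 0.991, 0.003, 0.013]
wrist_force: [-1.0, -0.3, -0.6]
finger_gap: 1.001
```

```bash
python3 go.py .631 .157 .025;python3 go.py .631 .157 .025
```

```text
t 2.6667 p [0.635  0.1584 0.0298] yaw y-axis 74.70399451401316 tilt [ 0.0266  0.0028 -0.9996] gap 1.0007601826543717 F [-1.0031 -0.2525 -0.5681]
tool mm to go [ 3.6402 -2.425   4.6468]
t 2.6667 p [0.635  0.1584 0.0298] yaw y-axis 74.70399451401316 tilt [ 0.0266  0.0028 -0.9996] gap 1.0007601826543717 F [-1.0031 -0.2525 -0.5681]
tool mm to go [ 3.6402 -2.425   4.6468]
```

send_rows --motion '[{"tx": 5, "ty": -2, "tz": 3, "yaw": 0, "fingers": 0}, {"tx": 2, "ty": 0, "tz": 1, "yaw": 0, "fingers": 0}]'

```text
time: 2.83
position: [0.6281, 0.1585, 0.0253]
orientation: [0.133, 0.991, 0.003, 0.013]
wrist_force: [-1.1, 0.2, -0.3]
finger_gap: 1.0
```

```bash
python3 - <<'E'
from h import *
s=ctrl.snapshot("scene")[:,:,::-1]
cv2.imwrite("pics/c3.png",cv2.resize(s[220:350,240:380],(700,600)))
E
python3 go.py .631 .157 .025
```

```text
t 2.8833 p [0.6281 0.1587 0.0253] yaw y-axis 74.68435613416524 tilt [ 0.0271  0.0031 -0.9996] gap 1.0000746464856287 F [ 0.5764 -0.321   0.127 ]
tool mm to go [-3.2486 -0.8988  0.3909]
```

View pics/c3.png

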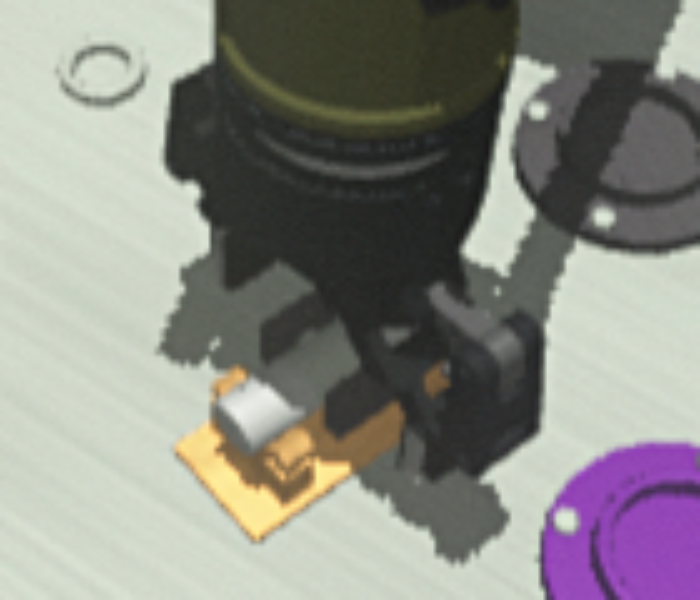

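```bash
cat >> h.py <<'E'
def proj(n,X):
    c=C[n]; f=210/np.tan(np.radians(c["vfov"]/2)); T=c["cam_to_world"]
    q=T[:3,:3].T@(np.asarray(X)-T[:3,3]); return np.array([c["cx"]+f*q[0]/q[2],c["cy"]+f*q[1]/q[2]])
E
python3 - <<'E'
from h import *
from scipy.spatial.transform import Rotation as R
im=cv2.imread("pics/c3.png")
o=ctrl.observe();M=R.from_quat(o["orientation"]).as_matrix();p=o["position"]
k=lambda X:tuple(int(v) for v in (proj("scene",X)-[240,220])*[5,600/130])
def poly(pts,c): cv2.polylines(im,[np.array([k(x) for x in pts])],True,c,1)
for sy in(1,-1):
    poly([p+M@np.array([a,sy*b,-.013]) for a,b in((-.011,.0425),(.011,.0425),(.011,.057),(-.011,.057))],(0,255,255))
g=np.array([.631,.157,.045]);u=np.array([np.cos(np.radians(75)),np.sin(np.radians(75)),0]);v=np.array([u[1],-u[0],0])
for sy in(1,-1):
    poly([g+sy*.02*u+a*v+np.array([0,0,b]) for a,b in((-.013,-.013),(.013,-.013),(.013,.013),(-.013,.013))],(0,255,0))
cv2.imwrite("pics/c3o.png",im)
E
```

```text
(no output)
```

View pics/c3o.png

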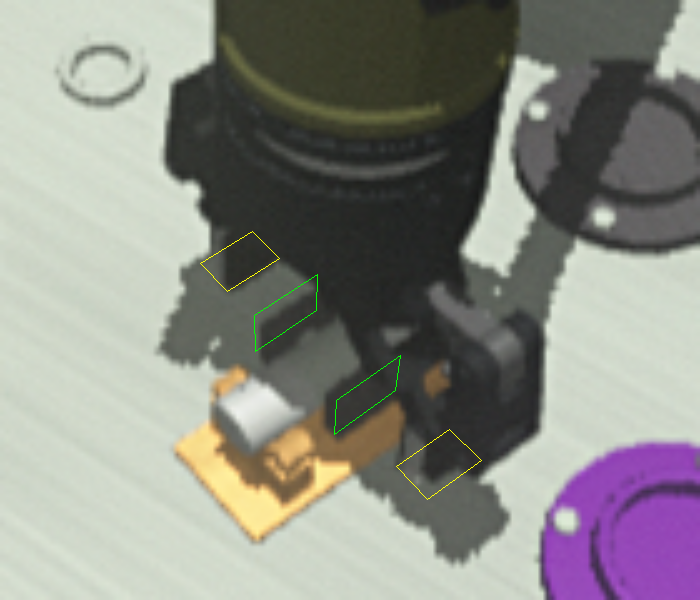

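The overlay agrees to within a few mm: the washer outlines lie on the washers and the fingertip boxes lie on the fingers, straddling them. I'll nudge 3 mm in tool x and close.

send_rows --motion '[{"tx": -3, "ty": -1, "tz": 0, "yaw": 0, "fingers": 0.2}, {"tx": 0, "ty": 0, "tz": 0, "yaw": 0, "fingers": 0.7}, {"tx": 0, "ty": 0, "tz": 0, "yaw": 0, "fingers": 0.7}, {"tx": 0, "ty": 0, "tz": 0, "yaw": 0, "fingers": 0.7}, {"tx": 0, "ty": 0, "tz": 0, "yaw": 0, "fingers": 0.7}]' --force 40

```text
time: 3.3
position: [0.6335, 0.1584, 0.0295]
orientation: [0.133, 0.991, 0.005, 0.016]
wrist_force: [-1.5, -0.1, -1.5]
finger_gap: 0.46
```

```bash
python3 - <<'E'
from h import *
s=ctrl.snapshot("scene")[:,:,::-1]
cv2.imwrite("pics/c4.png",cv2.resize(s[220:350,240:380],(700,600)))
E
python3 go.py .631 .157 .025
```

```text
t 3.35 p [0.6334 0.1583 0.0294] yaw y-axis 74.6769362848329 tilt [ 0.0329  0.0055 -0.9994] gap 0.4653001072349 F [ 0.5216  0.7482 -1.7441]
tool mm to go [ 2.1203 -1.925   4.2651]
```

View pics/c4.png

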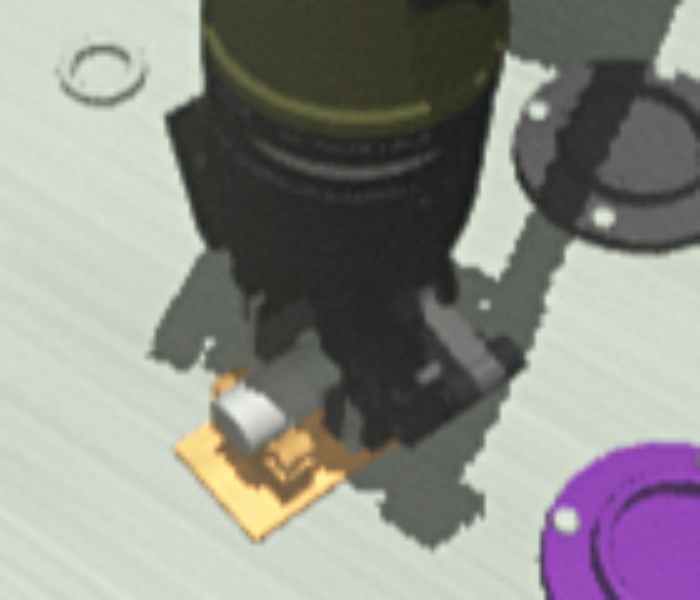

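The jaws stopped at 39.5 mm on the washers, but z crept up to 0.0295, so the pads are near the upper limit. I'll reopen slightly, go down about 5 mm, and squeeze again.

send_rows --motion '[{"tx": 0, "ty": 0, "tz": 0, "yaw": 0, "fingers": 0.4}, {"tx": 2, "ty": -1, "tz": 5, "yaw": 0, "fingers": 0.4}, {"tx": 1, "ty": -1, "tz": 3, "yaw": 0, "fingers": 0.7}, {"tx": 0, "ty": 0, "tz": 1, "yaw": 0, "fingers": 0.7}, {"tx": 0, "ty": 0, "tz": 0, "yaw": 0, "fingers": 0.7}]'

```text
time: 3.77
position: [0.6321, 0.1589, 0.0227]
orientation: [0.134, 0.991, 0.007, 0.019]
wrist_force: [-0.0, -2.0, -0.5]
finger_gap: 0.465
```

```bash
python3 go.py .631 .157 .025
```

```text
t 3.7667 p [0.6321 0.1589 0.0227] yaw y-axis 74.65832826079621 tilt [ 0.0385  0.0088 -0.9992] gap 0.4653224616732648 F [-0.0422 -2.0112 -0.487 ]
tool mm to go [ 0.4789 -2.1289 -2.3583]
```

Good: z = 0.0227 and the gap is 39.5 mm. Lifting.

send_rows --motion '[{"tx": 0, "ty": 0, "tz": -15, "yaw": 0, "fingers": 0.7}, {"tx": 0, "ty": 0, "tz": -22, "yaw": 0, "fingers": 0.7}, {"tx": 0, "ty": 0, "tz": -22, "yaw": 0, "fingers": 0.7}, {"tx": 0, "ty": 0, "tz": -22, "yaw": 0, "fingers": 0.7}, {"tx": 0, "ty": 0, "tz": -15, "yaw": 0, "fingers": 0.7}]'

```text
time: 4.18
position: [0.6212, 0.1566, 0.1123]
orientation: [0.134, 0.991, 0.004, 0.009]
wrist_force: [0.5, 0.4, -2.3]
finger_gap: 0.458
```

send_rows --motion '[{"tx": 0, "ty": 0, "tz": 0, "yaw": 0, "fingers": 0.7}, {"tx": 0, "ty": 0, "tz": 0, "yaw": 0, "fingers": 0.7}, {"tx": 0, "ty": 0, "tz": 0, "yaw": 0, "fingers": 0.7}, {"tx": 0, "ty": 0, "tz": 0, "yaw": 0, "fingers": 0.7}, {"tx": 0, "ty": 0, "tz": 0, "yaw": 0, "fingers": 0.7}]'

```text
time: 4.6
position: [0.62, 0.156, 0.1104]
orientation: [0.134, 0.991, 0.004, 0.009]
wrist_force: [-0.1, -0.2, -1.5]
finger_gap: 0.462
```

```bash
python3 - <<'E'
from h import *
s=ctrl.snapshot("scene")[:,:,::-1]
cv2.imwrite("pics/c5.png",cv2.resize(s[190:350,220:400],(675,600)))
E
python3 go.py .473 .185 .05
```

```text
t 4.65 p [0.6196 0.156  0.1101] yaw y-axis 74.60323793690598 tilt [ 0.0171  0.0047 -0.9998] gap 0.4630076594215398 F [-0.2095 -0.1141 -2.4894]
tool mm to go [149.961  -11.4981  57.6823]
```

View pics/c5.png

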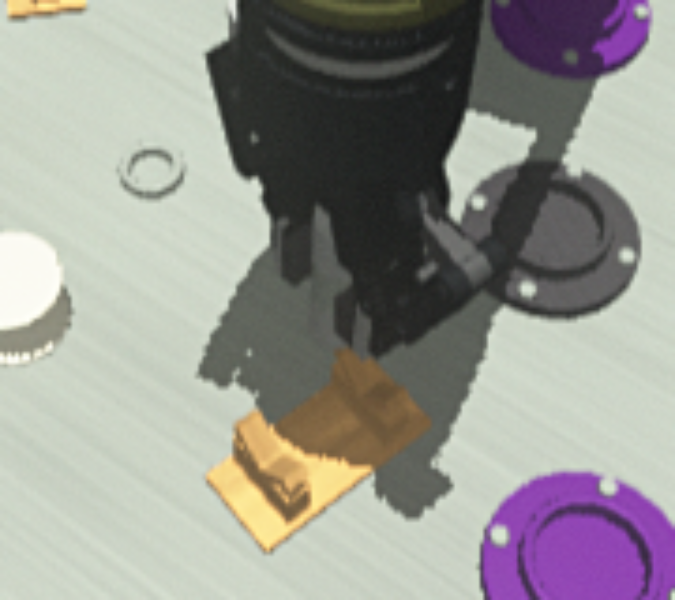

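The rest is empty. The tube now hangs upright between the fingers (grey, about (320,270)). I'll let it settle and carry it to the flange.

send_rows --motion '[{"tx": 10, "ty": -1, "tz": 0, "yaw": 0, "fingers": 0.7}, {"tx": 17, "ty": -2, "tz": 0, "yaw": 0, "fingers": 0.7}, {"tx": 20, "ty": -2, "tz": 0, "yaw": 0, "fingers": 0.7}, {"tx": 20, "ty": -2, "tz": 0, "yaw": 0, "fingers": 0.7}, {"tx": 20, "ty": -2, "tz": 0, "yaw": 0, "fingers": 0.7}]'

```text
time: 5.07
position: [0.5317, 0.17, 0.1044]
orientation: [0.135, 0.991, 0.003, 0.007]
wrist_force: [0.7, -0.7, -2.1]
finger_gap: 0.461
```

send_rows --motion '[{"tx": 20, "ty": -1, "tz": 0, "yaw": 0, "fingers": 0.7}, {"tx": 18, "ty": 0, "tz": 0, "yaw": 0, "fingers": 0.7}, {"tx": 10, "ty": 0, "tz": 0, "yaw": 0, "fingers": 0.7}, {"tx": 4, "ty": 0, "tz": 0, "yaw": 0, "fingers": 0.7}, {"tx": 0, "ty": 0, "tz": 0, "yaw": 0, "fingers": 0.7}]'

```text
time: 5.48
position: [0.4679, 0.1829, 0.1011]
orientation: [0.135, 0.991, 0.001, 0.002]
wrist_force: [0.5, 0.0, -2.2]
finger_gap: 0.46
```

```bash
python3 go.py .473 .185 .05
```

```text
t 5.4833 p [0.4679 0.1829 0.1011] yaw y-axis 74.53250803974643 tilt [ 0.0036  0.0015 -1.    ] gap 0.46037193911192276 F [ 0.5036  0.0433 -2.2443]
tool mm to go [-4.2144  3.2823 51.1167]
```

send_rows --motion '[{"tx": -5, "ty": 3, "tz": 5, "yaw": 0, "fingers": 0.7}, {"tx": 0, "ty": 0, "tz": 10, "yaw": 0, "fingers": 0.7}, {"tx": 0, "ty": 0, "tz": 5, "yaw": 0, "fingers": 0.7}, {"tx": 0, "ty": 0, "tz": 0, "yaw": 0, "fingers": 0.7}]'

```text
time: 5.82
position: [0.4788, 0.1851, 0.0798]
orientation: [0.135, 0.991, 0.002, 0.005]
wrist_force: [0.3, -0.3, -2.9]
finger_gap: 0.466
```

```bash
python3 - <<'E'
from h import *
s=ctrl.snapshot("scene")[:,:,::-1];t=ctrl.snapshot("top")[:,:,::-1]
cv2.imwrite("pics/c6.png",np.hstack([cv2.resize(s[170:300,300:430],(400,400)),cv2.resize(t[170:290,170:290],(400,400))]))
E
python3 go.py .473 .185 .03
```

```text
t 5.9167 p [0.4785 0.185  0.0804] yaw y-axis 74.51871438535788 tilt [ 0.0095  0.0026 -1.    ] gap 0.46418564609507185 F [-0.8623  0.1291 -1.654 ]
tool mm to go [ 5.77   -1.7431 50.3224]
```

View pics/c6.png

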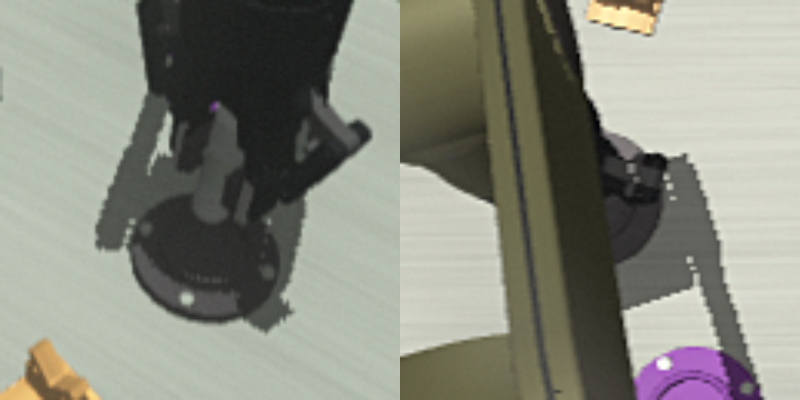

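The tube hangs plumb above the wide flange, with its lower end at crop (211,212), i.e. (368.6,239) in the full picture. I'll check its lateral position by casting a ray at the expected height.

Run:
```python
from h import *
p=(300+211*.325,170+210*.325)
for z in(.056,.062,.068): print(plane("scene",p,z))
print(proj("scene",[.4785,.185,.0624]),p)
```

```text
[0.4788 0.1849 0.056 ]
[0.4832 0.1863 0.062 ]
[0.4875 0.1877 0.068 ]
[369.2512 235.9753] (368.575, 238.25)
```

That agrees to within a few mm. I'll shift about 7 mm toward the robot and lower.

send_rows --motion '[{"tx": 8, "ty": -1, "tz": 5, "yaw": 0, "fingers": 0.7}, {"tx": 4, "ty": 0, "tz": 10, "yaw": 0, "fingers": 0.7}, {"tx": 0, "ty": 0, "tz": 10, "yaw": 0, "fingers": 0.7}, {"tx": 0, "ty": 0, "tz": 3, "yaw": 0, "fingers": 0.7}]'

```text
time: 6.25
position: [0.4675, 0.1875, 0.0516]
orientation: [0.136, 0.991, 0.003, 0.006]
wrist_force: [-0.2, -0.4, -2.6]
finger_gap: 0.467
```

```bash
python3 go.py .472 .185 .028
```

```text
t 6.25 p [0.4675 0.1875 0.0516] yaw y-axis 74.41000357535007 tilt [ 0.012   0.0036 -0.9999] gap 0.4665292449416553 F [-0.2004 -0.4225 -2.6484]
tool mm to go [-4.7136 -1.3448 23.6025]
```

send_rows --motion '[{"tx": -3, "ty": -1, "tz": 0, "yaw": 0, "fingers": 0.7}, {"tx": 0, "ty": 0, "tz": 5, "yaw": 0, "fingers": 0.7}, {"tx": 0, "ty": 0, "tz": 0, "yaw": 0, "fingers": 0.7}]'

```text
time: 6.5
position: [0.4691, 0.1854, 0.0457]
orientation: [0.136, 0.991, 0.002, 0.005]
wrist_force: [0.3, 0.3, -3.0]
finger_gap: 0.463
```

```bash
python3 - <<'E'
from h import *
s=ctrl.snapshot("scene")[:,:,::-1]
cv2.imwrite("pics/c7.png",cv2.resize(s[190:290,310:430],(720,600)))
E
python3 go.py .472 .185 .028
```

```text
t 6.55 p [0.4696 0.1855 0.0462] yaw y-axis 74.42056328862489 tilt [ 0.0111  0.0033 -0.9999] gap 0.46625422603154654 F [-0.1533 -0.7841 -2.3466]
tool mm to go [-2.2427  0.0366 18.1821]
```

View pics/c7.png

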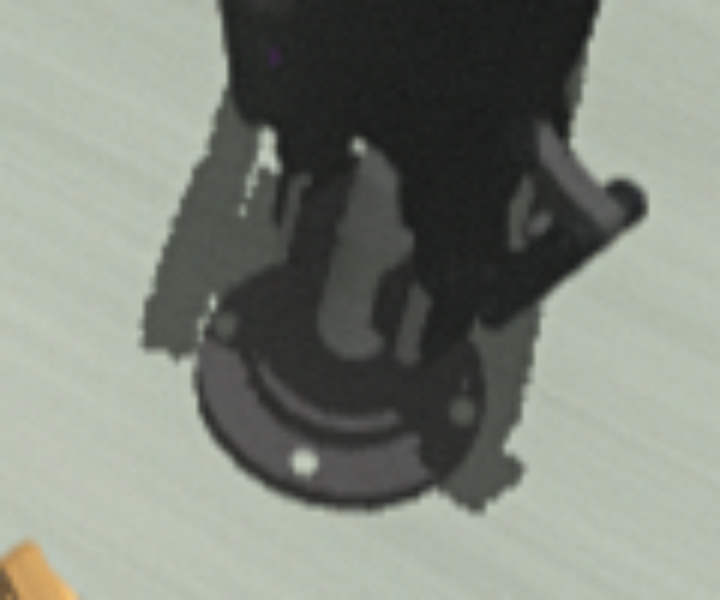

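The tube's lower end is at (352,345), over the collar's inside. The collar's near rim is at (330,425). Lowering further.

send_rows --motion '[{"tx": -2, "ty": 0, "tz": 6, "yaw": 0, "fingers": 0.7}, {"tx": 0, "ty": 0, "tz": 6, "yaw": 0, "fingers": 0.7}, {"tx": 0, "ty": 0, "tz": 0, "yaw": 0, "fingers": 0.7}]'

```text
time: 6.8
position: [0.4733, 0.1853, 0.0343]
orientation: [0.136, 0.991, 0.003, 0.007]
wrist_force: [-0.0, 0.3, -4.0]
finger_gap: 0.459
```

```bash
python3 go.py .472 .185 .028
```

```text
t 6.8 p [0.4733 0.1853 0.0343] yaw y-axis 74.40758461157893 tilt [ 0.0144  0.0043 -0.9999] gap 0.4594805786527239 F [-0.0214  0.2739 -4.008 ]
tool mm to go [ 1.2844 -0.7178  6.2851]
```

send_rows --motion '[{"tx": 0, "ty": 0, "tz": 3, "yaw": 0, "fingers": 0.7}, {"tx": 0, "ty": 0, "tz": 1, "yaw": 0, "fingers": 0.7}]'

```text
time: 6.97
position: [0.4737, 0.1853, 0.0299]
orientation: [0.136, 0.991, 0.003, 0.007]
wrist_force: [-1.1, -0.1, -1.0]
finger_gap: 0.464
```

```bash
python3 go.py .472 .185 .028
```

```text
t 6.9667 p [0.4737 0.1853 0.0299] yaw y-axis 74.39824940512948 tilt [ 0.0146  0.0043 -0.9999] gap 0.4641301867232794 F [-1.0845 -0.1311 -0.9949]
tool mm to go [ 1.5562 -0.8004  1.8503]
```

send_rows --motion '[{"tx": 0, "ty": 0, "tz": 1, "yaw": 0, "fingers": 0.7}, {"tx": 0, "ty": 0, "tz": 0, "yaw": 0, "fingers": 0.7}]'

```text
time: 7.13
position: [0.4735, 0.1853, 0.0284]
orientation: [0.136, 0.991, 0.003, 0.007]
wrist_force: [-0.7, 0.2, -2.0]
finger_gap: 0.468
```

```bash
python3 go.py .472 .185 .028
```

```text
t 7.1333 p [0.4735 0.1853 0.0284] yaw y-axis 74.3952204197044 tilt [ 0.0139  0.0042 -0.9999] gap 0.46776596521676445 F [-0.6526  0.2025 -1.9621]
tool mm to go [ 1.3822 -0.6937  0.3626]
```

send_rows --motion '[{"tx": 0, "ty": 0, "tz": 1, "yaw": 0, "fingers": 0.7}, {"tx": 0, "ty": 0, "tz": 0, "yaw": 0, "fingers": 0.7}]'

```text
time: 7.3
position: [0.474, 0.1854, 0.0278]
orientation: [0.136, 0.991, 0.003, 0.007]
wrist_force: [0.3, -0.1, -2.0]
finger_gap: 0.466
```

```bash
python3 - <<'E'
from h import *
s=ctrl.snapshot("scene")[:,:,::-1]
cv2.imwrite("pics/c8.png",cv2.resize(s[190:290,310:430],(720,600)))
E
python3 go.py .472 .185 .028
```

```text
t 7.35 p [0.474  0.1854 0.0277] yaw y-axis 74.40045538231756 tilt [ 0.0149  0.0044 -0.9999] gap 0.4633724888795748 F [ 0.2935  0.0631 -0.9123]
tool mm to go [ 1.7816 -0.9456 -0.2911]
```

View pics/c8.png

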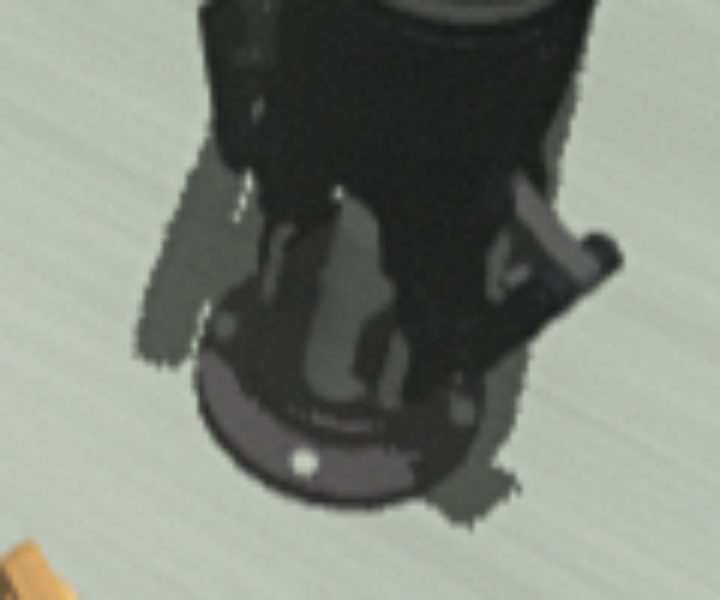

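The tube's lower end is inside the collar at (340,395), close to the rim line. I'll keep going in small steps until the wrist force shows contact.

send_rows --motion '[{"tx": 1, "ty": 0, "tz": 2, "yaw": 0, "fingers": 0.7}, {"tx": 0, "ty": 0, "tz": 0, "yaw": 0, "fingers": 0.7}]'

```text
time: 7.52
position: [0.4746, 0.1855, 0.0282]
orientation: [0.135, 0.991, 0.003, 0.009]
wrist_force: [-0.1, 0.1, -2.3]
finger_gap: 0.465
```

send_rows --motion '[{"tx": 0, "ty": 0, "tz": 1, "yaw": 0, "fingers": 0.7}, {"tx": 0, "ty": 0, "tz": 0, "yaw": 0, "fingers": 0.7}]'

```text
time: 7.68
position: [0.4751, 0.1857, 0.0278]
orientation: [0.135, 0.991, 0.004, 0.01]
wrist_force: [0.1, -0.3, -2.2]
finger_gap: 0.465
```

send_rows --motion '[{"tx": 2, "ty": 0, "tz": 2, "yaw": 0, "fingers": 0.7}, {"tx": 0, "ty": 0, "tz": 2, "yaw": 0, "fingers": 0.7}]'

```text
time: 7.85
position: [0.4761, 0.1857, 0.0274]
orientation: [0.135, 0.991, 0.004, 0.013]
wrist_force: [-6.2, -4.6, 29.4]
finger_gap: 0.461
```

```bash
python3 go.py .472 .185 .028
```

```text
t 7.85 p [0.4761 0.1857 0.0274] yaw y-axis 74.53883406276537 tilt [ 0.0271  0.0042 -0.9996] gap 0.46079790693451905 F [-6.1518 -4.5893 29.3623]
tool mm to go [ 3.7749 -1.8036 -0.7082]
```

Contact: +29 N upward at TCP z = 0.0274, where I expected the tube to stand. I'll ease off and check before letting go.

send_rows --motion '[{"tx": 0, "ty": 0, "tz": -0.5, "yaw": 0, "fingers": 0.7}]'

```text
time: 7.93
position: [0.4765, 0.1856, 0.0288]
orientation: [0.134, 0.991, 0.004, 0.014]
wrist_force: [-0.5, 0.8, -2.6]
finger_gap: 0.469
```

```bash
python3 - <<'E'
from h import *
s=ctrl.snapshot("scene")[:,:,::-1]
cv2.imwrite("pics/c9.png",cv2.resize(s[190:290,310:430],(720,600)))
E
python3 go.py .472 .185 .028
```

```text
t 7.9833 p [0.4766 0.1858 0.0287] yaw y-axis 74.54034248573296 tilt [ 0.0288  0.0046 -0.9996] gap 0.46139925053272224 F [-0.2165 -0.0904 -1.8733]
tool mm to go [ 4.2735 -2.0205  0.5803]
```

View pics/c9.png

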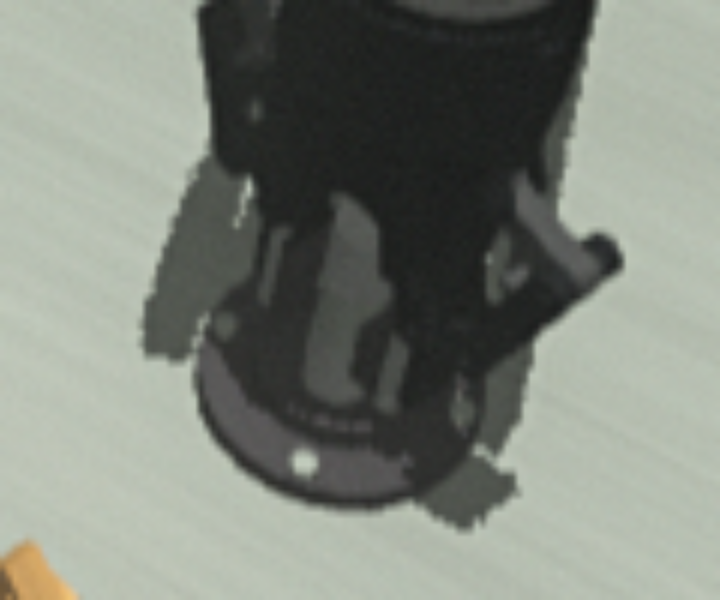

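The tube stands upright in the collar. The recoil lifted it about 1 mm. I'll press down 2 mm to seat it and check contact.

send_rows --motion '[{"tx": 2, "ty": 0, "tz": 2, "yaw": 0, "fingers": 0.7}]'

```text
time: 8.07
position: [0.476, 0.1865, 0.0274]
orientation: [0.135, 0.991, 0.005, 0.015]
wrist_force: [1.0, -5.6, 26.8]
finger_gap: 0.462
```

Standing on the floor, with 27 N of contact. Opening gently.

send_rows --motion '[{"tx": 0, "ty": 0, "tz": 0.7, "yaw": 0, "fingers": 0.45}, {"tx": 0, "ty": 0, "tz": 0, "yaw": 0, "fingers": 0.3}, {"tx": 0, "ty": 0, "tz": 0, "yaw": 0, "fingers": 0.3}]'

```text
time: 8.32
position: [0.4758, 0.1869, 0.0261]
orientation: [0.135, 0.991, 0.005, 0.015]
wrist_force: [-0.2, -0.6, -0.3]
finger_gap: 0.7
```

```bash
python3 - <<'E'
from h import *
s=ctrl.snapshot("scene")[:,:,::-1]
cv2.imwrite("pics/c10.png",cv2.resize(s[190:290,310:430],(720,600)))
E
python3 go.py .472 .185 .028
```

```text
t 8.3667 p [0.4757 0.1868 0.026 ] yaw y-axis 74.54658395199353 tilt [ 0.0312  0.0053 -0.9995] gap 0.7013900814911512 F [-0.1565  0.4588  0.2861]
tool mm to go [ 3.0165 -2.7394 -2.1416]
```

View pics/c10.png

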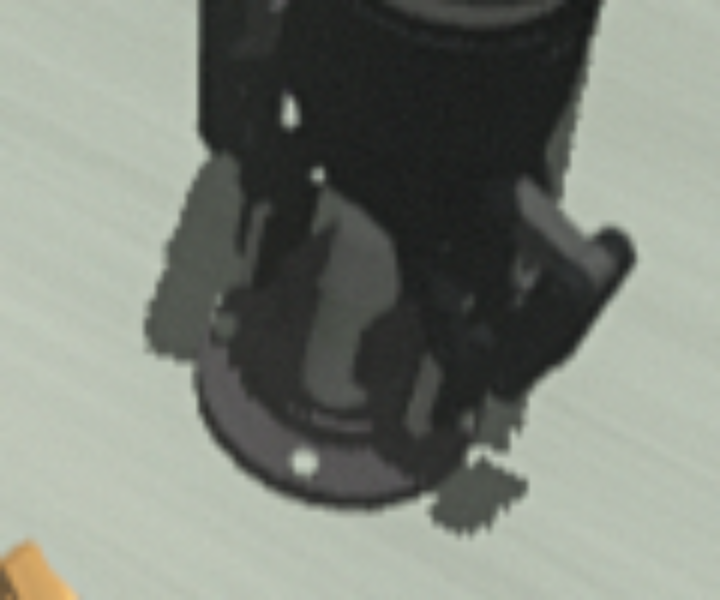

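The tube stands on its own, the fingers are clear of the washers, and the wrist force is about 0. I'll retreat upward.

send_rows --motion '[{"tx": 0, "ty": 0, "tz": 0, "yaw": 0, "fingers": 0.1}, {"tx": 0, "ty": -1, "tz": -10, "yaw": 0, "fingers": 0.1}, {"tx": -1, "ty": 0, "tz": -20, "yaw": 0, "fingers": 0}, {"tx": -1, "ty": 0, "tz": -25, "yaw": 0, "fingers": 0}, {"tx": 0, "ty": 0, "tz": -25, "yaw": 0, "fingers": 0}]'

```text
time: 8.78
position: [0.4692, 0.1833, 0.1031]
orientation: [0.134, 0.991, 0.001, 0.007]
wrist_force: [1.2, 0.1, -0.3]
finger_gap: 1.001
```

send_rows --motion '[{"tx": 0, "ty": 0, "tz": -30, "yaw": 0, "fingers": 0}, {"tx": 0, "ty": 0, "tz": -30, "yaw": 0, "fingers": 0}, {"tx": 0, "ty": 30, "tz": -20, "yaw": 0, "fingers": 0}, {"tx": 0, "ty": 35, "tz": 0, "yaw": 0, "fingers": 0}, {"tx": 0, "ty": 35, "tz": 0, "yaw": 0, "fingers": 0}]'

```text
time: 9.2
position: [0.4936, 0.2761, 0.1963]
orientation: [0.138, 0.99, 0.001, 0.01]
wrist_force: [1.8, -1.0, 0.1]
finger_gap: 1.001
```

send_rows --motion '[{"tx": 0, "ty": 35, "tz": 0, "yaw": 0, "fingers": 0}, {"tx": 0, "ty": 30, "tz": 0, "yaw": 0, "fingers": 0}, {"tx": 0, "ty": 15, "tz": 0, "yaw": 0, "fingers": 0}, {"tx": 0, "ty": 0, "tz": 0, "yaw": 0, "fingers": 0}, {"tx": 0, "ty": 0, "tz": 0, "yaw": 0, "fingers": 0}]'

```text
time: 9.62
position: [0.5179, 0.3637, 0.2026]
orientation: [0.136, 0.991, 0.005, 0.013]
wrist_force: [0.4, -0.6, -0.1]
finger_gap: 1.0
```

```bash
python3 - <<'E'
from h import *
s=ctrl.snapshot("scene")[:,:,::-1];t=ctrl.snapshot("top")[:,:,::-1]
cv2.imwrite("pics/s11.png",s);cv2.imwrite("pics/t11.png",t)
cv2.imwrite("pics/c11.png",np.hstack([cv2.resize(s[190:290,320:420],(400,400)),cv2.resize(t[180:280,180:280],(400,400))]))
for x,y in(((.473,.185)),):
  print(proj("scene",[x,y,.09]),proj("top",[x,y,.09]),proj("scene",[x,y,.01]))
E
python3 go.py
```

```text
[373.299  224.1915] [220.3276 223.9174] [366.4745 250.7706]
t 9.7167 p [0.5177 0.3626 0.2024] yaw y-axis 74.29903854167635 tilt [ 0.0269  0.0068 -0.9996] gap 1.002243280295002 F [ 1.7938 -0.183  -0.0738]
```

View pics/c11.png

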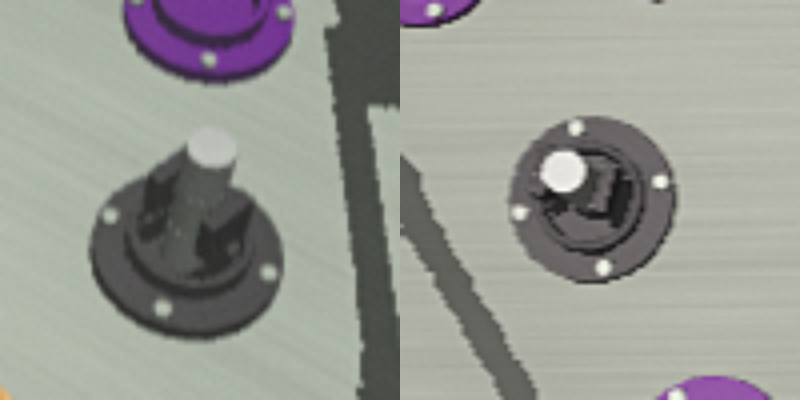

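Run:
```python
from h import *
s=cv2.imread("pics/s11.png");t=cv2.imread("pics/t11.png");P=[]
for im,(x,y,w,h) in((s,(363,218,20,22)),(t,(211,214,18,18))):
    g=im[y:y+h,x:x+w].min(2); b=max(blobs(g>180,(x,y),20),key=lambda q:q[0]); print(b);P.append(b[1])
print(tri(*P)); print("flange .473 .185; plane .09:",plane("scene",P[0],.09),plane("top",P[1],.09))
```

```text
(np.int32(78), array([372.4487, 226.3846]), array([ 4,  4, 12,  9], dtype=int32))
(np.int32(88), array([220.2955, 222.4432]), array([ 4,  4, 11, 10], dtype=int32))
(array([0.4762, 0.1855, 0.0877]), np.float64(0.02217406333553936))
flange .473 .185; plane .09: [0.4779 0.1861 0.09  ] [0.4759 0.1851 0.09  ]
```

The cap's top triangulates to (0.476, 0.186, 0.088). That is upright, 3 mm off the flange axis, at the expected 0.09 m. Handing in.

```bash
python3 -c "
from cell import ctrl
print(ctrl.hand_in(), ctrl.observe()['time'])"
```

```text
the job is handed in; nothing more can be done
the job is handed in; nothing more can be done
```

The float now stands upright on the floor of the wide dark flange, and the job is handed in, at just under 10 s on the robot's clock. I gripped it by its two washers, lifted it clear of the rest and let it swing plumb. I then lowered it into the collar and opened the fingers only after the wrist showed about 27 N of floor contact.

- **Final position:** Two-view triangulation puts the top cap at (0.476, 0.186, 0.088). That is about 3 mm off the flange axis and within about 2 mm of the expected 0.090 m height.
- **Release:** In both final pictures the tube looks upright. The gripper is more than 15 cm away, fully open and touching nothing.
- **Which end is down:** I could not check this by eye because the ends look alike. It rests on the free swing, after which the tube hung plumb.
- **What disagreed:**
  - The tool drifted by a few millimetres and tilted up to about 2° over the small moves, so I corrected as I went.
  - The first grip had crept too high, so I reopened and took it again lower.
  - The first floor contact, at 29 N, sprang back about 1 mm. I pressed the tube down again before opening.

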